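# Press a bearing home with locking pliers

### The job

Press the bearing fully home in the gold printed housing with the locking pliers that lie open on the bench: stand the housing upright between the two jaw pads with the bearing's axis running from pad to pad (hold it by its plain sides; the fingers must not push on the bearing), then squeeze the two handles together, gradually and no harder than needed, until they snap over centre and lock. Let go and leave the pliers locked for two seconds, then pinch the red release lever against its handle so that they spring open, and leave the housing standing between the open jaws. Leave the printed tower, the dish of spare bearings and the scraper where they are.

Things in the scene. Friction and masses are not known exactly. Their poses are not given: they have to be found in the camera images.
- pliers: Steel locking C-clamp pliers, 255 mm long, 24 mm tall, 0.7 kg, loose, lying flat. This body is their fixed half (jaw and 12 mm thick handle; a knurled screw ends it at x = -136 mm). Origin: jaw pivot, at bench level; x points to the jaws, y from the moving to the fixed side, z up. Pads at x = 78 mm, 41 to 46 mm apart when open; throat free from x = 21 mm. A spring opens them unless locked.
- handle: Moving handle, 12 mm thick, z 1 to 24 mm, 166 mm long; carries the red release lever. Origin: its front hinge, 21 mm from the jaw pivot; x runs forward along it, y to the inside. Open, it stands 0.3 rad off the fixed handle; locked, parallel to it. A squeeze of more than 60 N would bend it.
- fixed_grip (a point): Point on the outer face of the fixed handle, 76 mm behind the jaw pivot, 12 mm above the bench: one side of the squeeze.
- moving_grip (a point): Point on the outer face of the moving handle across from fixed_grip, 12 mm above the bench. About 63 mm from fixed_grip when open, 41 mm when locked. The squeeze needed here rises to a peak of 18 to 42 N (the pliers are set softer or firmer each time, not to be adjusted); then the handles snap over centre on to a hard stop.
- lever_tip (a point): Point on the inner face (towards the fixed handle) of the red release lever's tail, 12 mm above the bench, 155 mm behind the jaw pivot, clear behind the screw. The tail is 6 mm thick, z 5 to 20 mm, 32 mm long. Pinching it towards the moving handle by 6 to 13 mm with 5 to 15 N unlocks the pliers; they then spring open at once.
- handle_back (a point): Point on the outer face of the moving handle straight across from lever_tip, 12 mm above the bench: the other side of the release pinch, about 25 mm from lever_tip when locked.
- fixed_pad (a point): Centre of the fixed jaw's flat round pad face (21 mm across), 14 mm above the bench; it faces the pliers' -y. It sits on a threaded spindle with lock nuts, set a few mm in or out and tight.
- moving_pad (a point): Centre of the moving jaw's flat round pad face (19 mm across), 14 mm above the bench.
- link_angle (a joint): Bend of the toggle link inside the moving handle, rad: about 0 with the pliers open, 0.65 at dead centre, 0.72 locked on the stop.
- release_angle (a joint): Release lever, rad: 0 at rest, 0.25 pressed right against its handle.
- housing: Gold printed bearing housing, a block 36 mm (x) by 30 mm (y) by 30 mm tall, 60 g, loose. Origin: centre of its underside. The bearing stands out of its -y face; the two x faces are the plain sides to hold it by.
- bearing: Steel ball bearing, 22 mm across and 7 mm wide, started in the seat in the middle of the housing's -y face, 15 mm above the housing's underside, its axis along the housing's y. It stands 6 mm proud and slides in with about 9 N. Origin: on its axis, in the plane of the housing's -y face as long as it is not pressed in.
- bearing_depth (a joint): How far the bearing has been pressed in, m: 0 = 6 mm proud, 0.006 = flush, fully home.
- tower: Bystander: a dark gold printed lattice tower on four feet, about 82 mm square and 155 mm tall. Origin: centre of its underside.
- dish: Bystander: a blue round dish 88 mm across and 22 mm high with three spare bearings. Origin: centre of its underside.
- scraper: Bystander: a flat plate scraper with an orange handle, 190 mm long, lying along its x axis. Origin: middle of its length.
There are look-alikes about, which are no part of the job. What is meant by the housing is not turquoise, and is the larger of those in its own colour.

How it is judged (in metres and radians):
On the way, in this order (a step that is already met when the one before it is completed fails the run):
1. the housing stands between the jaw pads, let go (angle between housing's own z axis and vertical below 0.1 rad and height (world z) of housing below 0.005 m and x of housing in the frame of pliers between 0.069 and 0.087 m and y of housing in the frame of pliers between -0.01 and 0.012 m and contact force between the fingers and housing below 0.2 N and angle between the y axis of housing and the y axis of pliers, either way round below 0.35 rad), for 0.2 s.
2. the pliers are locked on the housing with the bearing fully home, the fingers off the pliers, for two seconds (value of joint link_angle above 0.69 rad and value of joint bearing_depth above 0.005 m and contact force between the fingers and handle below 0.2 N and contact force between the fingers and pliers below 0.2 N), for 2 s.
3. the release lever has been pinched and the pliers come unlocked (value of joint release_angle above 0.05 rad and value of joint link_angle below 0.62 rad).
At the end, for the whole second after the job is handed in: Bearing home to within 1 mm; pliers flat on the bench, unlocked and sprung open (link_angle below 0.2); housing upright on the bench between the open jaws, its centre within 23 mm of the pads' line along the pliers and 15 mm across it; all at rest (angle between housing's own z axis and vertical below 0.1 rad and height (world z) of each of housing, pliers below 0.005 m and value of joint bearing_depth above 0.005 m and value of joint link_angle below 0.2 rad and x of housing in the frame of pliers between 0.055 and 0.101 m and y of housing in the frame of pliers between -0.015 and 0.017 m and linear speed of each of housing, pliers below 0.01 m/s and angle between pliers's own z axis and vertical below 0.05 rad); the robot touches nothing.
It fails at once if the handles are squeezed with more than 60 N (contact force between the fingers and handle above 60 N and value of joint release_angle below 0.04 rad).
It fails at once if the fingers push on the bearing (contact force between the fingers and bearing above 6 N).
It fails at once if the tower, the dish or the scraper is moved by more than 20 mm (distance of any of tower, dish, scraper from where it was at the start of the episode above 0.02 m).
It fails at once if the tower is tipped (angle between tower's own z axis and vertical above 0.3 rad).
It also fails if it takes over 67 s, if anything falls off the work surface, if the arm or the gripper's body presses on something with over 40 N, if the wrist force passes 120 N, or if a joint passes its speed limit or range.

### The arm

A 6-joint arm with a two-finger parallel gripper is mounted at the origin on the work surface. World frame = base frame: x ahead of the robot, y to its left, z up, the work surface at z = 0. Lengths are in m, angles in degrees, forces in N, time in s.
With the tool pointing down it reaches from about 0.25 to 0.725 m from the base axis. Payload 9.7 kg.
Tool frame: the origin (TCP) lies at the very end of the fingers, on their centre line; the grasp point (between the pads) lies grasp_offset behind it (grasp_offset is the distance from the TCP to the grasp point, in m); z points along the fingers, y is the line along which they close (so a half turn about z gives the same grasp; the last joint's range is limited). The gripper opens to 85 mm and grips with 20 to 120 N. Pads are 22 mm wide; open, the fingers measure 114 mm over their backs; the gripper's body (76 mm by 85 mm) begins 54 mm behind the grasp point. The pads swing forward as they close: fully open they stand 13 mm farther back than shut.
Start: joints at [-72.938, 4.979, 10.078, 95.1, 0, 90], TCP at [0.161, -0.526, 0.231] pointing down, gripper open.
Joint ranges: [-179.16, 179.16], [-48.56, 103.87], [-65.8, 70.77], [-126.05, 130.52], [-82.76, 87.17], [-180, 180]. Speed limits (degrees/s): [127.2, 127.2, 147.25, 180, 180, 180].

### API

Orientations are given as [roll, pitch, yaw] about the fixed x, y, z axes, in that order (R = Rz(yaw) Ry(pitch) Rx(roll)).
In Python, from workcell import get_obs, camera, calibration, job_done, recognise, cut_out, mark_of, grasp_offset gives the robot as it stands.
- The arm moves only by the tool servo_tool, never from a script. Its argument "moves" is a list of rows, each a list of 3 entries, a list of its own where there are three numbers: the turn, a rotation vector about the tool's x, y, z in degrees, then the shift along the tool's x, y, z in m, then the opening in per cent of the stroke, from 0 (shut) to 100 (fully open). In form: [[[ax, ay, az], [x, y, z], claw], ...]. A call has 1 to 12 rows; each row shifts and turns the commanded pose from where the row before left it, along the tool's axes as they then stand; what a row does not reach is not made up. A row lasts 1/10 s, in which the tool goes at most 50 mm and 8.59 degrees, less where a joint would pass 70% of its speed; a pose out of reach is approached as far as the arm can. A call is refused whole if a number of a shift passes 0.05 or a number of a turn 8.59, either way. A call with a gripper value outside its range is refused whole. The fingers move at their own pace and stop on an object; "force" is the grip in N (left out, the last holds). Time passes only in rows, so rows that do not move let the fingers close. It gives the time, the measured TCP pose, the force, the opening and the grip force at its end, in the units of the state.
- get_obs(): the state, without advancing time (a new reading comes with each control period).
- camera(name): name is "scene" or "top"; returns (picture, depth): 384x512x3 uint8, red, green, blue; 384x512 float32, m along the optical axis (not along the pixel's ray), 0 where there is no reading.
- calibration(name): a dict with "camera_matrix" (3x3 intrinsics, pixels), "R" (3x3) and "t" (3): a world point X has camera coordinates R X + t. Camera axes: x right, y down, z forward; pixel columns grow to the right and rows downward; lengths in m; the calibration is good to about 2 mm. A picture is of the moment at which its call begins. calibration takes no time and is no camera call.
- job_done(): hands the job in; it is judged then, once.
Trained networks look in the newest picture that a camera, given by its name, has taken for a name from the list of things; names that differ only in an ending like _2 or _b are one class to them, and where a whole thing is asked for, a point or a joint stands for the part that bears it (a point fixed in the world has none). Each returns a list of dicts, best first, with "score" (0 to 1); they miss things now and then, are a little off and sometimes report something else, mostly with a low value. They report only what shows in the picture. A call takes as long as a camera call. They do not tell look-alikes from the thing itself.
- recognise(name, camera): "xyz" ([x, y, z] in m, in the coordinates of the camera as it stood for that picture, good to about 4 mm: the middle of the surface that is visible of it).
- cut_out(name, camera): "mask" (384x512 bool, what is visible of it).
- mark_of(name, camera): "xyz" ([x, y, z] in m, in the coordinates of the camera as it stood for that picture, good to about 4 mm: a listed point, or the origin of a listed thing).
The state is a dict: "time": time; "q": joint angles; "qd": joint speeds; "joint_efforts": joint torques, N m; "ee_pos": TCP position; "tcp_rot": TCP orientation; "wrist_force": force on the tool from outside, world axes, zero at the start; "torque": the same for the moment, N m; "opening": finger opening in m; "grasp_force": force on a finger pad.
Only numpy, scipy, OpenCV 4.12 (cv2) and the standard library are available. Lean on these libraries where they do the work, as an engineer would, in place of code of your own. Each camera call takes 0.05 s, during which the arm holds its last target. There are 200 camera calls.

## Working session

There is one attempt and no reset: what is moved stays moved. The work goes in short steps, Python scripts to look and compute and a tool call to move; the robot and the scene stay as the last step left them, time stands still between calls to the robot, and variables do not carry over. Pictures are saved under pics/ and viewed, at most 10 in all, crops included, and the job is handed in when it is done.

Besides the shell and the picture viewer there is one more tool, called after "Request:" as name(argument=value, ...), one argument or row to a line, values as JSON. servo_tool: Moves the arm, as the interface text tells. Its arguments: {"type":"object","properties":{"moves":{"type":"array"},"force":{"type":"number"}},"required":["moves"]}

```bash
mkdir -p pics; ls
cat > h.py <<'E'
import numpy as np, cv2
from workcell import *
from scipy.spatial.transform import Rotation as Ro
def w(p,c):
    k=calibration(c); return np.array(k["R"]).T@(np.array(p)-np.array(k["t"]))
def px(X,c):
    k=calibration(c); p=np.array(k["camera_matrix"])@(np.array(k["R"])@np.array(X)+np.array(k["t"])); return p[:2]/p[2]
def cloud(c,d):
    k=calibration(c);K=np.array(k["camera_matrix"]);v,u=np.indices(d.shape)
    P=np.stack([(u-K[0,2])/K[0,0]*d,(v-K[1,2])/K[1,1]*d,d],-1)
    return (P-np.array(k["t"]))@np.array(k["R"])
def save(n,im): cv2.imwrite("pics/"+n+".png",cv2.cvtColor(im,cv2.COLOR_RGB2BGR))
def marks(names,c,n=1):
    for m in names:
        for r in mark_of(m,c)[:n]:
            X=w(r["xyz"],c); print(c,m,round(r["score"],2),X.round(4),px(X,c).round())
E
python3 - <<'E'
from h import *
print(grasp_offset, get_obs())
for c in("scene","top"):
    im,d=camera(c); save(c+"0",im)
    k=calibration(c); print(c, -np.array(k["R"]).T@np.array(k["t"]))
    marks(["pliers","handle","fixed_grip","moving_grip","lever_tip","handle_back","fixed_pad","moving_pad","tower","dish","scraper"],c)
    marks(["housing","bearing"],c,5)
E
```

```text
pics
0.0187 {'time': 0.0, 'q': array([-7.29376489e+01,  5.01132429e+00,  1.00338016e+01,  9.50995641e+01,
        5.93335085e-04,  8.99998296e+01]), 'qd': array([-0.03173551,  0.03451522, -0.04266457, -0.0032123 , -0.0612392 ,
       -0.07055746]), 'joint_efforts': array([-1.37485171e-03, -5.20385563e+01,  4.64808011e+01,  1.61876151e-02,
       -9.97451662e-05,  1.99488460e-05]), 'ee_pos': array([ 0.16131113, -0.52556856,  0.23057508]), 'tcp_rot': array([-1.79922913e+02, -5.93563799e-04,  1.70625207e+01]), 'wrist_force': array([ 0.01990261, -0.39212425, -0.00340706]), 'torque': array([ 0.00786405, -0.01406027, -0.00565223]), 'grasp_force': 0.0, 'opening': 0.08545530753621278}
scene [ 1.04996482 -0.66636224  0.76294987]
scene pliers 0.91 [0.5044 0.0442 0.0022] [273. 188.]
scene handle 0.89 [0.5049 0.0612 0.0022] [277. 185.]
scene fixed_grip 0.82 [0.5766 0.0393 0.0124] [294. 198.]
scene moving_grip 0.82 [0.5708 0.0978 0.0152] [306. 185.]
scene lever_tip 0.52 [0.6526 0.1098 0.0141] [335. 197.]
scene handle_back 0.69 [0.6441 0.1276 0.0128] [336. 192.]
scene fixed_pad 0.73 [0.3215 0.2562
[... 723 characters left out ...]
ing_grip 0.8 [0.5692 0.0969 0.0105] [203. 177.]
top lever_tip 0.53 [0.6499 0.1012 0.0101] [201. 147.]
top handle_back 0.69 [0.6369 0.1274 0.0065] [191. 152.]
top fixed_pad 0.57 [0.4223 0.0113 0.0132] [238. 235.]
top moving_pad 0.89 [0.4243 0.0536 0.0118] [221. 234.]
top tower 0.95 [ 0.498   0.3113 -0.0011] [119. 208.]
top dish 0.56 [ 0.6945  0.2039 -0.0028] [163. 132.]
top scraper 0.83 [ 0.3225  0.2533 -0.002 ] [141. 278.]
top housing 0.67 [ 0.4882 -0.3756  0.0015] [391. 205.]
top housing 0.59 [ 0.5598 -0.4413 -0.0012] [415. 177.]
top housing 0.58 [ 0.4794 -0.4507 -0.0017] [421. 208.]
top bearing 0.59 [ 0.5685 -0.4318  0.0115] [412. 173.]
top bearing 0.4 [ 0.4931 -0.3565  0.0166] [385. 202.]
```

Run:
```python
from h import *
im,_=camera("scene"); save("s_full",cv2.resize(im,(800,600)))
a=cv2.resize(im[255:345,85:185],(400,360),interpolation=cv2.INTER_CUBIC)
t,_=camera("top"); b=cv2.resize(t[150:240,370:470],(400,360),interpolation=cv2.INTER_CUBIC)
save("crop1",np.hstack([a,b]))
save("top_crop",cv2.resize(t[110:270,90:290],(800,600)))
```

```text
(no output)
```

View pics/s_full.png

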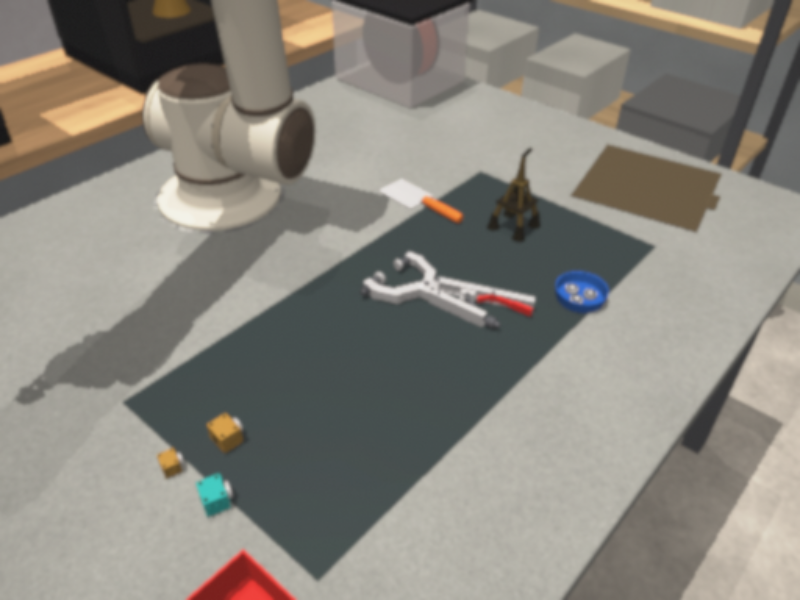

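View pics/crop1.png

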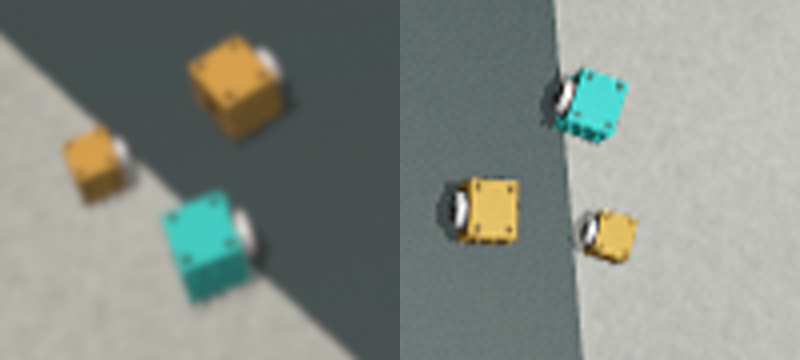

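View pics/top_crop.png

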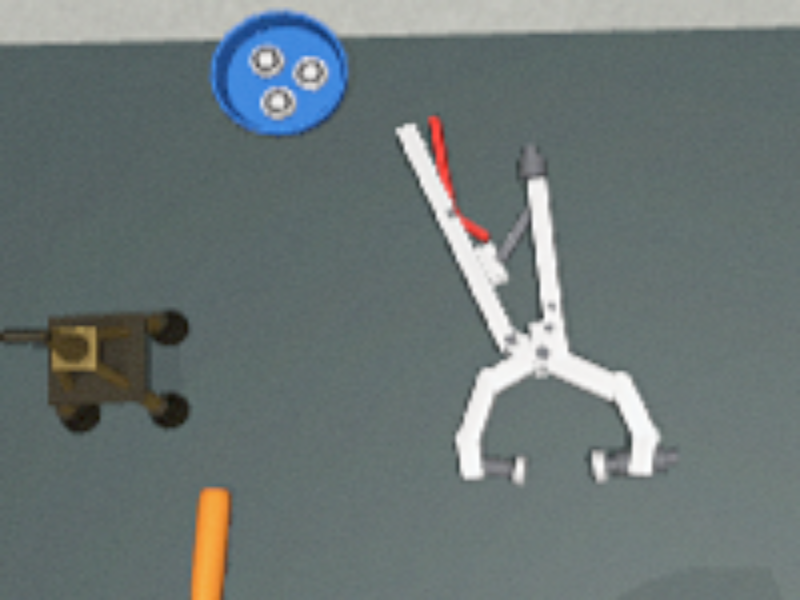

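Look-alikes in the full scene view: the large gold block at (226,432), a small gold one at (170,462) and a turquoise one at (214,494). The target is the large gold one. In the crops its bearing points to image left, world +y, towards the moving pad side. The pliers lie with the jaws towards the robot and the moving handle on the +y side.

```bash
cat >> h.py <<'E'
def rect(P): 
    (c,s,a)=cv2.minAreaRect(P[:,:2].astype(np.float32)*1000); return np.array(c)/1000,s,a
def gold(near,r=0.05,c="top"):
    im,d=camera(c); P=cloud(c,d); h=cv2.cvtColor(im,cv2.COLOR_RGB2HSV)
    m=(h[...,0]>12)&(h[...,0]<30)&(h[...,1]>120)&(np.hypot(P[...,0]-near[0],P[...,1]-near[1])<r)&(P[...,2]>0.026)
    return P[m]
E
python3 - <<'E'
from h import *
G=gold((0.49,-.372)); c,s,a=rect(G); print("housing top",len(G),c,s,a,G[:,2].mean(), G.mean(0))
im,d=camera("top"); P=cloud("top",d); h=cv2.cvtColor(im,cv2.COLOR_RGB2HSV)
print(calibration("top")["camera_matrix"])
R=[cut_out("pliers","top")[0]["mask"],cut_out("handle","top")[0]["mask"]]
for m in R:
    Q=P[m&(P[...,2]>0.012)]; print(len(Q),Q.min(0),Q.max(0),Q[:,2].mean())
m=R[0]|R[1]
m=(P[...,2]>0.012)&(P[...,2]<.04)&(np.abs(P[...,0]-.53)<.16)&(np.abs(P[...,1]-.05)<.1)&~((P[...,0]>.64)&(P[...,1]>.14))
Q=P[m]
# fixed handle: x .54-.62, split by y
for lo,hi in((.53,.62),):
    for x in np.arange(lo,hi,.01):
        y=Q[(abs(Q[:,0]-x)<.003)][:,1]; print(x.round(3),np.sort((y*1000).round()))
for name,f in(("fix",lambda q:q[:,1]<.062-0),):
    F=Q[(Q[:,0]>.55)&(Q[:,0]<.62)&(Q[:,1]<.04+.11*(Q[:,0]-.5)+.015)]; p=np.polyfit(F[:,0],F[:,1],1); print("fixed handle slope",p,np.polyval(p,.5))
    F=Q[(Q[:,0]>.54)&(Q[:,0]<.64)&(Q[:,1]>.04+.11*(Q[:,0]-.5)+.03)]; p=np.polyfit(F[:,0],F[:,1],1); print("mov handle slope",p)
for x in np.arange(.40,.44,.004):
    y=Q[(abs(Q[:,0]-x)<.002)][:,1]; print(x.round(3),np.sort((y*1000).round()))
im2=cv2.resize(im[215:250,205:255],(800,560),interpolation=cv2.INTER_CUBIC); save("pads",im2)
E
```

```text
housing top 157 [ 0.49274869 -0.37173135] (28.58383560180664, 35.12682342529297) 85.70157623291016 0.029226934452509436 [ 0.49249239 -0.3721006   0.02922693]
[[467.20000149   0.         261.57589807]
 [  0.         467.20000149 194.90884919]
 [  0.           0.           1.        ]]
1427 [ 0.32275491 -0.0464755   0.012008  ] [0.66032146 0.1285908  1.16770025] 0.02670742659605033
451 [ 0.32275491 -0.0464755   0.01217969] [0.66385095 0.1315581  1.16770025] 0.023846852249751766
0.53 [29. 29. 31. 31. 34. 34. 36. 36. 36. 39. 39. 41. 66. 67. 69. 69. 71. 71.
 74. 74. 76. 76. 76. 78. 79.]
0.54 [31. 31. 33. 34. 34. 36. 36. 39. 39. 41. 41. 71. 71. 74. 74. 76. 76. 78.
 78. 81. 81. 83.]
0.55 [31. 31. 33. 33. 36. 36. 38. 38. 39. 41. 41. 69. 72. 73. 74. 74. 76. 76.
 78. 79. 79. 81. 81. 83. 84. 84. 86. 86. 86. 88.]
0.56 [33. 33. 36. 36. 38. 38. 41. 41. 43. 43. 66. 66. 69. 69. 71. 72. 74. 74.
 74. 76. 76. 76. 78. 81. 81. 83. 83. 84. 85. 86. 86. 88. 88. 91. 91. 92.]
0.57 [33. 33. 35. 36. 38. 38. 40. 41. 41. 43. 43. 62. 62. 64. 64. 64. 66. 67.
 69. 71. 71. 74. 74. 76. 76. 76. 79. 79. 81. 81. 83. 83. 
[... 1424 characters left out ...]
0.  82.
  82.  84.  85.  87.  87.  89.  89.  92.  92.]
0.428 [-39. -39. -36. -36. -34. -34. -31. -31. -29. -29. -26. -26. -24. -24.
 -21. -21. -19. -19. -17. -16. -14. -14. -12. -11.  -9.  -9.  -7.  -4.
  -2.   1.   3.   6.   8.   8.  10.  53.  53.  55.  55.  57.  57.  62.
  63.  65.  65.  67.  68.  70.  70.  72.  72.  74.  74.  77.  78.  80.
  80.  82.  82.  84.  87.  87.  89.  92.]
0.432 [-39. -36. -34. -31. -29. -26. -24. -21. -19. -17. -14. -12.  -9.  -7.
  -7.  -4.  -4.   6.   6.   8.  10.  11.  56.  57.  80.  82.  85.  85.
  87.  89.  92.  92.]
0.436 [-31. -29. -26. -26. -24. -24. -22. -22. -19. -19. -17. -17. -14. -14.
  80.  82.  83.  84.  84.  86.  86.  89.  89.  92.  92.  94.  94.]
```

View pics/pads.png

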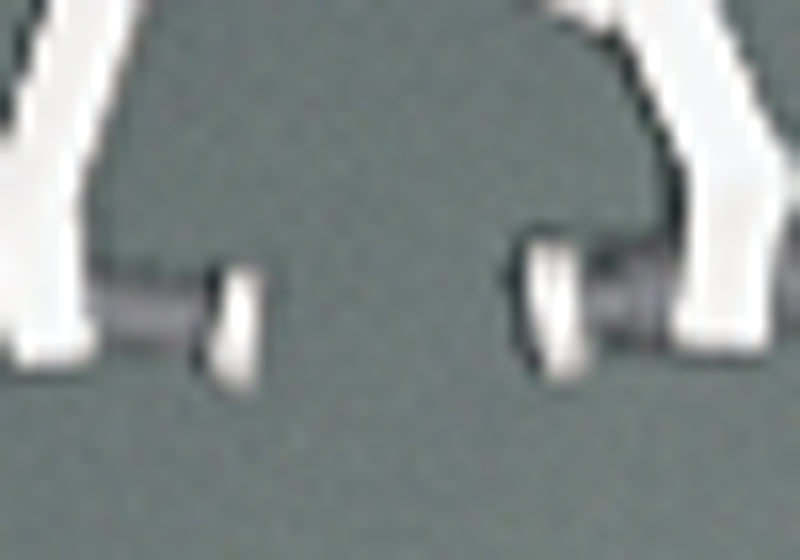

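The pad faces show in the crop at about (258,325), moving side, and (530,310), fixed side. That puts the gap at about 43 mm, centred near world (0.4245, 0.032). The pliers' x axis points to about 185°. I'll move now.

Request:
servo_tool(
  moves=[
    [[0, 0, -8.57], [0, 0, 0], 100],
    [[0, 0, -8.57], [0, 0, 0], 100],
    [[0, 0, -8.57], [0, 0, 0], 100],
    [[0, 0, -8.57], [0, 0, 0], 100],
    [[0, 0, -8.57], [0, 0, 0], 100],
    [[0, 0, -8.57], [0, 0, 0], 100],
    [[0, 0, -8.57], [0, 0, 0], 100],
    [[0, 0, -8.57], [0, 0, 0], 100],
  ],
  force=30,
)

```text
time: 2.5
ee_pos: [0.1614, -0.5258, 0.2313]
tcp_rot: [180.0, 0.0, 86.0]
wrist_force: [-0.1, -0.7, -0.3]
opening: 0.0854
grasp_force: 0.0
```

Request:
servo_tool(
  moves=[
    [[0, 0, 0], [0.0222, 0.0398, 0.01], 100],
    [[0, 0, 0], [0.0222, 0.0398, 0.01], 100],
    [[0, 0, 0], [0.0222, 0.0398, 0.01], 100],
    [[0, 0, 0], [0.0222, 0.0398, 0.01], 100],
    [[0, 0, 0], [0.0222, 0.0398, 0.01], 100],
    [[0, 0, 0], [0.0222, 0.0398, 0.01], 100],
    [[0, 0, 0], [0.0222, 0.0398, 0.01], 100],
    [[0, 0, 0], [0.0222, 0.0398, 0.01], 100],
    [[0, 0, 0], [0, 0, 0], 100],
    [[0, 0, 0], [0, 0, 0], 100],
  ],
)

```text
time: 3.5
ee_pos: [0.4929, -0.3723, 0.1506]
tcp_rot: [-179.9, -0.0, 85.7]
wrist_force: [-0.8, -0.9, -0.6]
opening: 0.0854
grasp_force: 0.0
```

Request:
servo_tool(
  moves=[
    [[0, 0, 0], [0, 0, 0.04], 100],
    [[0, 0, 0], [0, 0, 0.04], 100],
    [[0, 0, 0], [0, 0, 0.035], 70],
    [[0, 0, 0], [0, 0, 0.02], 60],
    [[0, 0, 0], [0, 0, 0.009], 50],
    [[0, 0, 0], [0, 0, 0], 40],
    [[0, 0, 0], [0, 0, 0], 30],
    [[0, 0, 0], [0, 0, 0], 30],
    [[0, 0, 0], [0, 0, 0], 30],
    [[0, 0, 0], [0, 0, 0], 30],
  ],
  force=25,
)

```text
time: 4.5
ee_pos: [0.4927, -0.3732, 0.0081]
tcp_rot: [179.9, 0.0, 85.6]
wrist_force: [1.3, -0.3, -1.1]
opening: 0.0355
grasp_force: 28.1
```

Request:
servo_tool(
  moves=[
    [[0, 0, 0], [0, 0, -0.03], 30],
    [[0, 0, -4.65], [0, 0, -0.04], 30],
    [[0, 0, -4.65], [0, 0, -0.02], 30],
    [[0, 0, 0], [0, 0, 0], 30],
  ],
)

```text
time: 4.9
ee_pos: [0.4939, -0.374, 0.1015]
tcp_rot: [179.7, 0.2, 95.1]
wrist_force: [0.2, 0.2, -0.1]
opening: 0.0354
grasp_force: 28.2
```

Request:
servo_tool(
  moves=[
    [[0, 0, 0], [0.02, -0.0033, 0], 30],
    [[0, 0, 0], [0.0405, -0.0033, 0], 30],
    [[0, 0, 0], [0.0405, -0.0033, 0], 30],
    [[0, 0, 0], [0.0405, -0.0033, 0], 30],
    [[0, 0, 0], [0.0405, -0.0033, 0], 30],
    [[0, 0, 0], [0.0405, -0.0033, 0], 30],
    [[0, 0, 0], [0.0405, -0.0033, 0], 30],
    [[0, 0, 0], [0.0405, -0.0033, 0], 30],
    [[0, 0, 0], [0.0405, -0.0033, 0], 30],
    [[0, 0, 0], [0.0405, -0.0033, 0], 30],
    [[0, 0, 0], [0.0205, 0, 0], 30],
    [[0, 0, 0], [0, 0, 0], 30],
  ],
)

```text
time: 6.1
ee_pos: [0.4241, 0.0298, 0.0966]
tcp_rot: [-180.0, -0.0, 95.0]
wrist_force: [0.3, -0.6, -1.8]
opening: 0.0355
grasp_force: 28.2
```

Run:
```python
from h import *
o=get_obs(); print(o["time"],o["ee_pos"],o["tcp_rot"],o["opening"],o["grasp_force"])
im,d=camera("scene"); save("held",cv2.resize(im[110:230,200:360],(800,600)))
im,d=camera("top"); P=cloud("top",d); h=cv2.cvtColor(im,cv2.COLOR_RGB2HSV)
for c in("scene","top"):
    camera(c); marks(["housing","bearing","fixed_pad","moving_pad"],c)
```

```text
6.1 [0.42407712 0.02980496 0.09657755] [-1.79964089e+02 -2.46970607e-02  9.50431341e+01] 0.03550712624893691 28.17951589822769
scene housing 0.64 [0.423  0.0303 0.0937] [247. 149.]
scene bearing 0.51 [ 0.5637 -0.43    0.0153] [142. 314.]
scene fixed_pad 0.52 [0.4273 0.0153 0.0147] [244. 177.]
scene moving_pad 0.65 [0.4242 0.0549 0.014 ] [253. 170.]
top housing 0.76 [ 0.5548 -0.4428 -0.0038] [415. 179.]
top bearing 0.67 [ 0.6975  0.2074 -0.003 ] [161. 131.]
```

View pics/held.png

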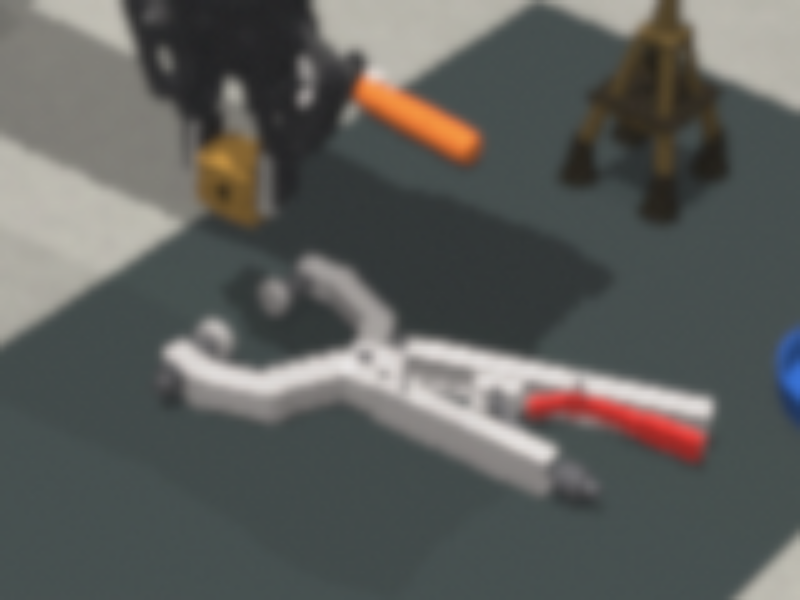

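Held upright with the bearing towards the moving pad (crop: housing at (228,180), pads at (215,338) and (275,293)). Lowering between the pads.

Request:
servo_tool(
  moves=[
    [[0, 0, 0], [-0.0015, 0, 0.02], 30],
    [[0, 0, 0], [0, 0, 0.025], 30],
    [[0, 0, 0], [0, 0, 0.015], 30],
    [[0, 0, 0], [0, 0, 0.01], 30],
    [[0, 0, 0], [0, 0, 0.008], 30],
    [[0, 0, 0], [0, 0, 0.006], 30],
    [[0, 0, 0], [0, 0, 0.003], 30],
    [[0, 0, 0], [0, 0, 0], 30],
    [[0, 0, 0], [0, 0, 0], 30],
  ],
)

```text
time: 7.6
ee_pos: [0.4252, 0.0262, 0.0107]
tcp_rot: [180.0, 0.0, 94.9]
wrist_force: [0.2, 0.1, -0.5]
opening: 0.0357
grasp_force: 28.2
```

Run:
```python
from h import *
for i in range(3):
  for c in("scene","top"):
    im,d=camera(c); print(get_obs()["ee_pos"].round(4))
    marks(["housing","fixed_pad","moving_pad"],c)
im,d=camera("scene"); save("low",cv2.resize(im[130:205,215:315],(800,600)))
```

```text
[0.4252 0.0262 0.0108]
scene housing 0.9 [ 5.614e-01 -4.445e-01 -1.000e-04] [136. 322.]
scene fixed_pad 0.7 [0.4239 0.052  0.0115] [252. 171.]
scene moving_pad 0.68 [0.4269 0.0557 0.0168] [254. 169.]
[0.4251 0.0262 0.0106]
top housing 0.74 [ 0.5574 -0.4425 -0.0028] [415. 178.]
[0.4249 0.0262 0.0103]
scene housing 0.77 [ 0.5586 -0.4435  0.0022] [136. 321.]
scene fixed_pad 0.42 [0.4238 0.0117 0.0136] [242. 177.]
[0.4249 0.0262 0.0103]
top housing 0.67 [ 0.5568 -0.439  -0.0057] [413. 178.]
top moving_pad 0.35 [0.5672 0.0998 0.0101] [202. 178.]
[0.4249 0.0262 0.0103]
scene housing 0.71 [ 0.4807 -0.4483  0.0049] [110. 299.]
scene fixed_pad 0.5 [0.4243 0.0162 0.013 ] [244. 177.]
scene moving_pad 0.91 [0.4239 0.0559 0.0136] [253. 169.]
[0.4249 0.0262 0.0103]
top housing 0.71 [ 0.48   -0.449  -0.0018] [420. 208.]
```

View pics/low.png

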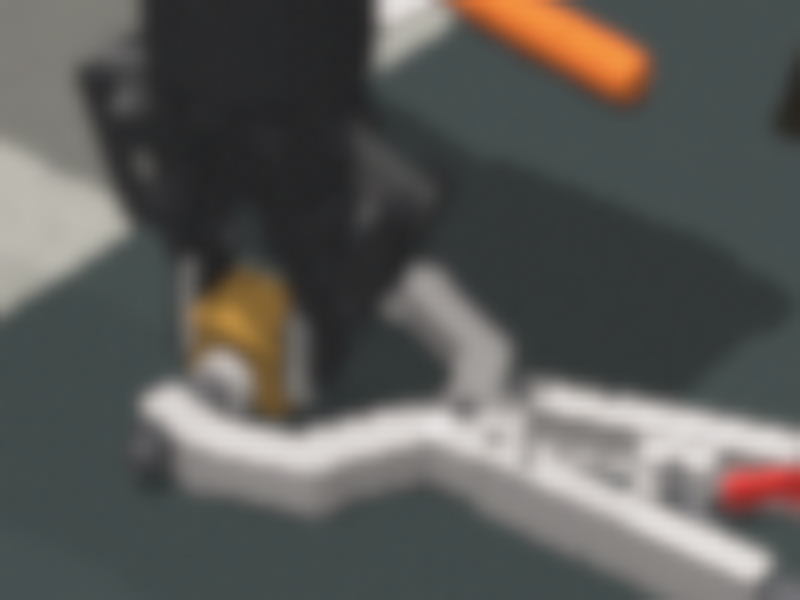

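The crop shows the housing at (245,340) between the pads and close to the fixed pad at (225,380). I'll nudge it 1.5 mm away, set it down and let go.

Request:
servo_tool(
  moves=[
    [[0, 0, 0], [0.0015, 0, 0], 30],
    [[0, 0, 0], [0, 0, 0.002], 30],
    [[0, 0, 0], [0, 0, 0], 30],
    [[0, 0, 0], [0, 0, 0], 30],
    [[0, 0, 0], [0, 0, 0], 46],
    [[0, 0, 0], [0, 0, 0], 50],
    [[0, 0, 0], [0, 0, 0], 56],
    [[0, 0, 0], [0, 0, 0], 60],
    [[0, 0, 0], [0, 0, 0], 60],
    [[0, 0, 0], [0, 0, 0], 60],
  ],
)

```text
time: 9.85
ee_pos: [0.4248, 0.0277, 0.0083]
tcp_rot: [180.0, -0.0, 94.9]
wrist_force: [0.0, -0.3, 0.7]
opening: 0.0514
grasp_force: 0.0
```

Request:
servo_tool(
  moves=[
    [[0, 0, 0], [0, 0, -0.005], 60],
    [[0, 0, 0], [0, 0, -0.02], 60],
    [[0, 0, 0], [0, 0, -0.04], 60],
    [[0, 0, 0], [0, 0, -0.045], 60],
    [[0, 0, 0], [0, 0, 0], 100],
  ],
)

```text
time: 10.35
ee_pos: [0.4273, 0.0278, 0.1244]
tcp_rot: [179.5, 0.0, 94.9]
wrist_force: [0.3, 0.3, -0.6]
opening: 0.0646
grasp_force: 0.0
```

Run:
```python
from h import *
o=get_obs(); print(o["q"].round(1),o["tcp_rot"])
```

```text
[  3.7 -13.1 -18.8  83.8   0.   88.8] [1.79513913e+02 8.92044624e-03 9.49216832e+01]
```

Request:
servo_tool(
  moves=[
    [[0, 0, -8.2], [0, 0, 0], 100],
    [[0, 0, -8.2], [0, 0, 0], 100],
    [[0, 0, -8.2], [0, 0, 0], 100],
    [[0, 0, -8.2], [0, 0, 0], 100],
    [[0, 0, -8.2], [0, 0, 0], 100],
    [[0, 0, -8.2], [0, 0, 0], 100],
    [[0, 0, -8.2], [0, 0, 0], 100],
    [[0, 0, -8.2], [0, 0, 0], 100],
    [[0, 0, -8.2], [0, 0, 0], 100],
    [[0, 0, -8.2], [0, 0, 0], 100],
    [[0, 0, -8.2], [0, 0, 0], 100],
  ],
)

```text
time: 11.45
ee_pos: [0.4247, 0.0277, 0.1184]
tcp_rot: [180.0, 0.0, -174.5]
wrist_force: [-0.2, 0.2, -0.5]
opening: 0.0851
grasp_force: 0.0
```

Request:
servo_tool(
  moves=[
    [[0, 0, 0], [-0.04, 0.006, 0], 100],
    [[0, 0, 0], [-0.04, 0.006, 0], 100],
    [[0, 0, 0], [-0.04, 0.006, 0], 100],
    [[0, 0, 0], [-0.035, 0.006, 0], 100],
    [[0, 0, 0], [0, 0, 0], 100],
    [[0, 0, 0], [0, 0, 0], 100],
  ],
)

```text
time: 12.05
ee_pos: [0.577, 0.0655, 0.1174]
tcp_rot: [-180.0, -0.1, -174.9]
wrist_force: [-0.3, -0.8, 0.0]
opening: 0.0856
grasp_force: 0.0
```

Run:
```python
from h import *
o=get_obs(); print(o["time"],o["q"].round(1),o["ee_pos"],o["tcp_rot"])
im,d=camera("scene"); marks(["housing","fixed_pad","moving_pad","pliers","fixed_grip","moving_grip"],"scene")
G=gold((0.425,.029),.04); c,s,a=rect(G); print("housing top",len(G),c,s,a)
marks(["housing","fixed_pad","moving_pad","pliers"],"top")
t,_=camera("top")
save("placed",np.hstack([cv2.resize(im[130:210,220:320],(400,320)),cv2.resize(t[195:275,180:280],(400,320))]))
```

```text
12.05 [ 6.5  8.5  1.4 83.  -0.   1.3] [0.57697657 0.06552421 0.11739684] [-1.79996820e+02 -1.12076211e-01 -1.74860187e+02]
scene housing 0.8 [ 0.5616 -0.4445  0.001 ] [136. 322.]
scene fixed_pad 0.4 [0.4253 0.0133 0.0129] [243. 177.]
scene moving_pad 0.57 [0.4256 0.0562 0.0146] [254. 169.]
scene pliers 0.58 [0.5047 0.0458 0.0017] [274. 187.]
housing top 0 [0. 0.] (0.0, 0.0) 0.0
top housing 0.79 [ 0.5569 -0.4419 -0.0033] [415. 178.]
top fixed_pad 0.48 [0.4225 0.0096 0.0124] [239. 235.]
top pliers 0.65 [ 0.4973  0.0439 -0.0034] [225. 206.]
```

View pics/placed.png

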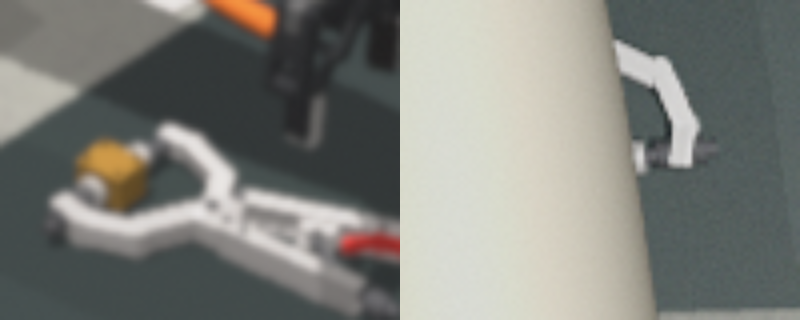

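The left half shows the housing standing between the pads at about (112,175), with the bearing towards the moving pad. In the top view the arm hides it. Lowering around the handles.

Request:
servo_tool(
  moves=[
    [[0, 0, 0], [0, 0, 0.03], 100],
    [[0, 0, 0], [0, 0, 0.035], 100],
    [[0, 0, 0], [0, 0, 0.025], 100],
    [[0, 0, 0], [0, 0, 0.015], 100],
    [[0, 0, 0], [0, 0, 0.008], 100],
    [[0, 0, 0], [0, 0, 0], 90],
    [[0, 0, 0], [0, 0, 0], 82],
    [[0, 0, 0], [0, 0, 0], 78],
    [[0, 0, 0], [0, 0, 0], 78],
  ],
  force=20,
)

```text
time: 13.6
ee_pos: [0.5779, 0.0657, 0.0067]
tcp_rot: [180.0, 0.1, -174.9]
wrist_force: [0.9, 1.8, 2.6]
opening: 0.0665
grasp_force: 1.5
```

Request:
servo_tool(
  moves=[
    [[0, 0, 0], [0, -0.0004, 0], 77],
    [[0, 0, 0], [0, -0.0004, 0], 76],
    [[0, 0, 0], [0, -0.0004, 0], 75],
    [[0, 0, 0], [0, -0.0004, 0], 74],
    [[0, 0, 0], [0, -0.0004, 0], 73],
    [[0, 0, 0], [0, -0.0004, 0], 72],
    [[0, 0, 0], [0, -0.0004, 0], 71],
    [[0, 0, 0], [0, -0.0004, 0], 70],
    [[0, 0, 0], [0, 0, 0], 70],
  ],
)

```text
time: 14.5
ee_pos: [0.5776, 0.0627, 0.0062]
tcp_rot: [179.9, 0.1, -174.9]
wrist_force: [-2.9, 3.6, 11.0]
opening: 0.0598
grasp_force: 12.0
```

Request:
servo_tool(
  moves=[
    [[0, 0, 0], [0, -0.0004, -0.0003], 69],
    [[0, 0, 0], [0, -0.0004, -0.0002], 68],
    [[0, 0, 0], [0, -0.0004, -0.0002], 67],
    [[0, 0, 0], [0, -0.0004, -0.0002], 66],
    [[0, 0, 0], [0, -0.0004, -0.0002], 65],
    [[0, 0, 0], [0, -0.0004, -0.0002], 64],
    [[0, 0, 0], [0, -0.0004, -0.0002], 63],
    [[0, 0, 0], [0, -0.0004, -0.0002], 62],
    [[0, 0, 0], [0, 0, 0], 62],
  ],
  force=28,
)

```text
time: 15.4
ee_pos: [0.5779, 0.0593, 0.0076]
tcp_rot: [180.0, 0.1, -174.9]
wrist_force: [-0.1, 2.9, 8.5]
opening: 0.0532
grasp_force: 13.3
```

Request:
servo_tool(
  moves=[
    [[0, 0, 0], [0, -0.0004, -0.0002], 61],
    [[0, 0, 0], [0, -0.0004, -0.0002], 60],
    [[0, 0, 0], [0, -0.0004, -0.0002], 59],
    [[0, 0, 0], [0, -0.0004, -0.0002], 58],
    [[0, 0, 0], [0, -0.0004, -0.0002], 57],
    [[0, 0, 0], [0, -0.0004, -0.0002], 56],
    [[0, 0, 0], [0, -0.0004, -0.0002], 55],
    [[0, 0, 0], [0, 0, 0], 55],
  ],
)

```text
time: 16.2
ee_pos: [0.5782, 0.0561, 0.0086]
tcp_rot: [-180.0, 0.0, -174.9]
wrist_force: [1.4, 1.6, 6.1]
opening: 0.0474
grasp_force: 7.1
```

Request:
servo_tool(
  moves=[
    [[0, 0, 0], [0, -0.0004, -0.0001], 54],
    [[0, 0, 0], [0, -0.0004, -0.0001], 53],
    [[0, 0, 0], [0, -0.0004, -0.0001], 52],
    [[0, 0, 0], [0, -0.0004, -0.0001], 51],
    [[0, 0, 0], [0, 0, 0], 51],
  ],
  force=32,
)

```text
time: 16.7
ee_pos: [0.5775, 0.0542, 0.0082]
tcp_rot: [-180.0, -0.1, -174.9]
wrist_force: [-0.4, -2.6, 0.6]
opening: 0.0432
grasp_force: 1.4
```

Request:
servo_tool(
  moves=[
    [[0, 0, 0], [0, -0.0003, -0.0001], 50],
    [[0, 0, 0], [0, -0.0003, -0.0001], 49.5],
    [[0, 0, 0], [0, 0, 0], 49.5],
  ],
)

```text
time: 17.0
ee_pos: [0.5776, 0.0541, 0.0085]
tcp_rot: [180.0, -0.1, -174.9]
wrist_force: [-0.1, -2.6, -1.8]
opening: 0.0423
grasp_force: 1.3
```

Request:
servo_tool(
  moves=[
    [[0, 0, 0], [0, 0, 0], 49],
    [[0, 0, 0], [0, 0, 0], 48.5],
    [[0, 0, 0], [0, 0, 0], 48],
    [[0, 0, 0], [0, 0, 0], 48],
  ],
)

```text
time: 17.4
ee_pos: [0.5776, 0.0542, 0.0087]
tcp_rot: [180.0, -0.1, -174.9]
wrist_force: [-2.1, -0.7, -3.0]
opening: 0.0413
grasp_force: 16.0
```

Request:
servo_tool(
  moves=[
    [[0, 0, 0], [0, 0, 0], 47.5],
    [[0, 0, 0], [0, 0, 0], 47],
    [[0, 0, 0], [0, 0, 0], 47],
  ],
)

```text
time: 17.7
ee_pos: [0.5778, 0.0542, 0.0088]
tcp_rot: [180.0, -0.0, -174.9]
wrist_force: [-2.0, 0.1, -3.6]
opening: 0.0408
grasp_force: 27.8
```

Request:
servo_tool(
  moves=[
    [[0, 0, 0], [0, 0, 0], 46.5],
    [[0, 0, 0], [0, 0, 0], 46.5],
  ],
  force=40,
)

```text
time: 17.9
ee_pos: [0.578, 0.0541, 0.0089]
tcp_rot: [180.0, -0.0, -174.9]
wrist_force: [-2.8, -0.0, -4.4]
opening: 0.0403
grasp_force: 34.0
```

Request:
servo_tool(
  moves=[
    [[0, 0, 0], [0, 0, 0], 48],
    [[0, 0, 0], [0, 0, 0], 50],
    [[0, 0, 0], [0, 0, 0], 53],
    [[0, 0, 0], [0, 0, 0], 56],
    [[0, 0, 0], [0, 0, 0], 60],
    [[0, 0, 0], [0, 0, 0], 65],
  ],
)

```text
time: 18.5
ee_pos: [0.5782, 0.054, 0.0092]
tcp_rot: [-180.0, 0.0, -174.9]
wrist_force: [-0.2, 0.1, -0.1]
opening: 0.0555
grasp_force: 0.0
```

No contact at 55 mm, so the handles are locked. I'll lift clear, back off towards the lever and look.

Request:
servo_tool(
  moves=[
    [[0, 0, 0], [0, 0, -0.005], 75],
    [[0, 0, 0], [0, 0, -0.02], 80],
    [[0, 0, 0], [0, 0, -0.04], 80],
    [[0, 0, 0], [0, 0, -0.04], 80],
    [[0, 0, 0], [0.03, -0.04, 0], 80],
    [[0, 0, 0], [0, -0.045, 0], 80],
    [[0, 0, 0], [0, -0.045, 0], 80],
    [[0, 0, 0], [0, -0.045, 0], 80],
    [[0, 0, 0], [0, -0.03, 0], 80],
    [[0, 0, 0], [0, 0, 0], 60],
    [[0, 0, 0], [0, 0, 0], 60],
  ],
)

```text
time: 19.6
ee_pos: [0.5663, -0.1534, 0.1141]
tcp_rot: [180.0, -0.0, -175.0]
wrist_force: [0.6, 0.7, -0.3]
opening: 0.0512
grasp_force: 0.0
```

Run:
```python
from h import *
o=get_obs(); print(o["time"],o["ee_pos"],o["tcp_rot"][2])
im,d=camera("scene"); marks(["lever_tip","handle_back","pliers","handle"],"scene")
t,d=camera("top");marks(["housing","lever_tip","handle_back","pliers","handle","fixed_grip","moving_grip","moving_pad","fixed_pad"],"top")
save("locked",cv2.resize(t[130:250,170:270],(700,600),interpolation=cv2.INTER_CUBIC))
P=cloud("top",d); h=cv2.cvtColor(t,cv2.COLOR_RGB2HSV)
box=(P[...,0]>.5)&(P[...,0]<.68)&(P[...,1]>0)&(P[...,1]<.14)&(P[...,2]<.05)
m=box&((h[...,0]<8)|(h[...,0]>172))&(h[...,1]>150); R=P[m]; R=R[R[:,0].argsort()]
print("red rear",R[-14:].round(3).tolist())
Q=P[box&(P[...,2]>.012)]
for x in (.55,.575,.6,.62,.63,.64,.65,.66):
    q=Q[abs(Q[:,0]-x)<.0015]; print(x,np.sort((q[:,1]*1000).round(0)))
```

```text
19.6 [ 0.56634026 -0.15336012  0.11414466] -174.96345278613106
scene lever_tip 0.57 [0.6542 0.0566 0.0126] [324. 208.]
scene handle_back 0.66 [0.6564 0.0771 0.0134] [329. 204.]
scene pliers 0.7 [0.5041 0.043  0.004 ] [273. 187.]
scene handle 0.76 [0.5034 0.0613 0.0018] [277. 184.]
top housing 0.7 [4.195e-01 2.420e-02 2.000e-04] [233. 236.]
top lever_tip 0.67 [0.6525 0.0502 0.0083] [221. 145.]
top handle_back 0.9 [0.6511 0.0838 0.0042] [208. 147.]
top pliers 0.68 [ 0.4999  0.042  -0.001 ] [226. 205.]
top handle 0.95 [0.5107 0.0635 0.005 ] [217. 200.]
top fixed_grip 0.66 [0.5761 0.0329 0.0118] [228. 174.]
top moving_grip 0.89 [0.5747 0.0758 0.011 ] [212. 175.]
top moving_pad 0.64 [0.4232 0.0423 0.0117] [225. 235.]
red rear [[0.655, 0.055, 0.021], [0.656, 0.054, 0.01], [0.656, 0.058, 0.018], [0.658, 0.058, 0.022], [0.658, 0.054, 0.01], [0.658, 0.053, 0.019], [0.659, 0.055, 0.019], [0.66, 0.058, 0.022], [0.661, 0.055, 0.02], [0.662, 0.053, 0.018], [0.663, 0.055, 0.022], [0.665, 0.053, 0.016], [0.667, 0.053, 0.018], [0.667, 0.056, 0.016]]
0.55 [31. 31. 34. 34. 36. 39. 41. 49. 51. 54. 56. 59. 61. 61. 64. 66. 69. 71.]
0.575 [33. 36. 36. 38. 41. 41. 44. 46. 49. 63. 66. 68. 71. 73.]
0.6 [35. 38. 40. 43. 45. 64. 65. 68. 70. 73.]
0.62 [43. 61. 63. 65. 68. 68. 70. 73. 75.]
0.63 [38. 41. 43. 43. 45. 45. 48. 51. 59. 61. 63. 65. 68. 70. 71. 73. 73. 75.
 75.]
0.64 [43. 46. 46. 48. 58. 61. 66. 68. 70. 70. 73. 75.]
0.65 [56. 58. 58. 68. 70. 72. 75. 78.]
0.66 [55. 55. 58. 68. 70. 73. 75. 77.]
```

View pics/locked.png

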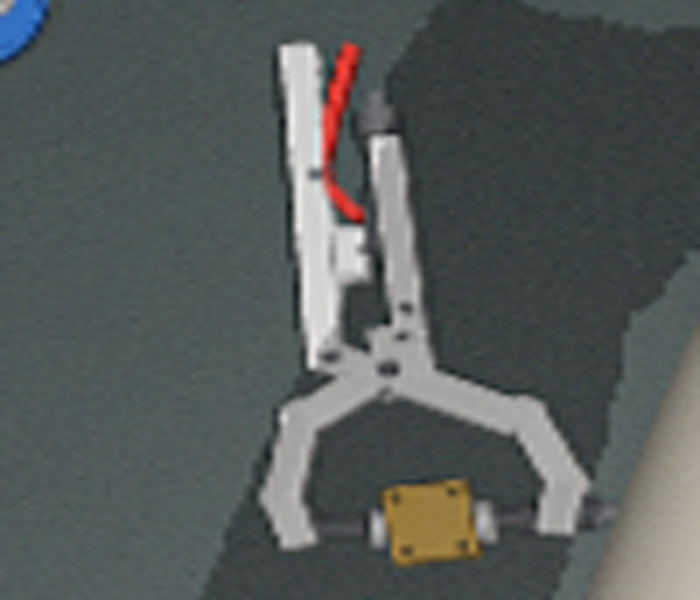

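The view shows the pliers locked with the housing squarely clamped and the bearing flush. The lever tail is at (347,60) and its handle at (300,80), with the screw end at (375,95). I'll go over the lever tail.

Request:
servo_tool(
  moves=[
    [[0, 0, 0], [-0.0225, 0.042, 0], 43],
    [[0, 0, 0], [-0.0225, 0.042, 0], 43],
    [[0, 0, 0], [-0.0225, 0.042, 0], 43],
    [[0, 0, 0], [-0.0225, 0.042, 0], 43],
    [[0, 0, 0], [-0.0225, 0.042, 0], 43],
    [[0, 0, 0], [0, 0, 0], 43],
    [[0, 0, 0], [0, 0, 0], 43],
    [[0, 0, 0], [0, 0, 0], 43],
  ],
  force=20,
)

```text
time: 21.15
ee_pos: [0.6595, 0.0657, 0.1139]
tcp_rot: [-180.0, -0.0, -174.9]
wrist_force: [-0.8, 1.0, 0.5]
opening: 0.037
grasp_force: 0.0
```

Request:
servo_tool(
  moves=[
    [[0, 0, 0], [0, 0, 0.035], 43],
    [[0, 0, 0], [0, 0, 0.035], 43],
    [[0, 0, 0], [0, 0, 0.02], 43],
    [[0, 0, 0], [0, 0, 0.012], 43],
    [[0, 0, 0], [0, 0, 0.006], 43],
    [[0, 0, 0], [0, 0, 0], 43],
    [[0, 0, 0], [0, 0, 0], 43],
  ],
)

```text
time: 21.85
ee_pos: [0.6605, 0.0662, 0.0074]
tcp_rot: [180.0, 0.1, -174.9]
wrist_force: [-0.1, -0.5, 0.3]
opening: 0.0368
grasp_force: 0.0
```

Request:
servo_tool(
  moves=[
    [[0, 0, 0], [0, 0, 0.001], 40],
    [[0, 0, 0], [0, 0, 0], 37],
    [[0, 0, 0], [0, 0, 0], 34],
    [[0, 0, 0], [0, 0, 0], 32],
    [[0, 0, 0], [0, 0, 0], 30],
    [[0, 0, 0], [0, 0, 0], 29],
    [[0, 0, 0], [0, 0, 0], 29],
  ],
)

```text
time: 22.55
ee_pos: [0.6602, 0.0669, 0.0055]
tcp_rot: [180.0, 0.1, -174.9]
wrist_force: [1.4, 3.1, 3.7]
opening: 0.0253
grasp_force: 8.5
```

Request:
servo_tool(
  moves=[
    [[0, 0, 0], [0, 0.0004, 0], 28],
    [[0, 0, 0], [0, 0.0004, 0], 27],
    [[0, 0, 0], [0, 0.0004, 0], 26],
    [[0, 0, 0], [0, 0.0004, 0], 25],
    [[0, 0, 0], [0, 0.0004, 0], 24],
    [[0, 0, 0], [0, 0.0004, 0], 23],
  ],
)

```text
time: 23.15
ee_pos: [0.66, 0.0697, 0.0057]
tcp_rot: [179.9, 0.1, -174.8]
wrist_force: [1.6, 6.8, 6.4]
opening: 0.0201
grasp_force: 15.9
```

Request:
servo_tool(
  moves=[
    [[0, 0, 0], [0, 0.0005, 0], 22],
    [[0, 0, 0], [0, 0.0005, 0], 21],
    [[0, 0, 0], [0, 0.0005, 0], 20],
  ],
)

```text
time: 23.45
ee_pos: [0.6599, 0.0709, 0.0055]
tcp_rot: [180.0, 0.1, -174.9]
wrist_force: [2.6, 4.9, 3.2]
opening: 0.0174
grasp_force: 5.3
```

Run:
```python
from h import *
im,d=camera("scene"); marks(["lever_tip","handle_back","pliers","handle","fixed_grip","moving_grip","fixed_pad","moving_pad"],"scene")
o=get_obs(); print(o["opening"],o["grasp_force"],o["wrist_force"])
save("pinch",cv2.resize(im[140:230,225:345],(800,600)))
```

```text
scene lever_tip 0.58 [ 5.036e-01  3.049e-01 -3.000e-04] [329. 146.]
scene handle_back 0.9 [0.6603 0.079  0.0111] [331. 205.]
scene pliers 0.76 [0.5042 0.0444 0.003 ] [273. 187.]
scene handle 0.8 [0.5059 0.0624 0.002 ] [278. 185.]
scene fixed_grip 0.81 [0.5777 0.0352 0.0154] [294. 198.]
scene moving_grip 0.91 [0.5775 0.0738 0.0135] [303. 191.]
scene fixed_pad 0.52 [0.422  0.0183 0.0122] [243. 176.]
scene moving_pad 0.58 [0.4252 0.0439 0.0153] [251. 171.]
0.017388765382699973 5.247795386239886 [2.34769592 4.64315081 5.47054798]
```

View pics/pinch.png

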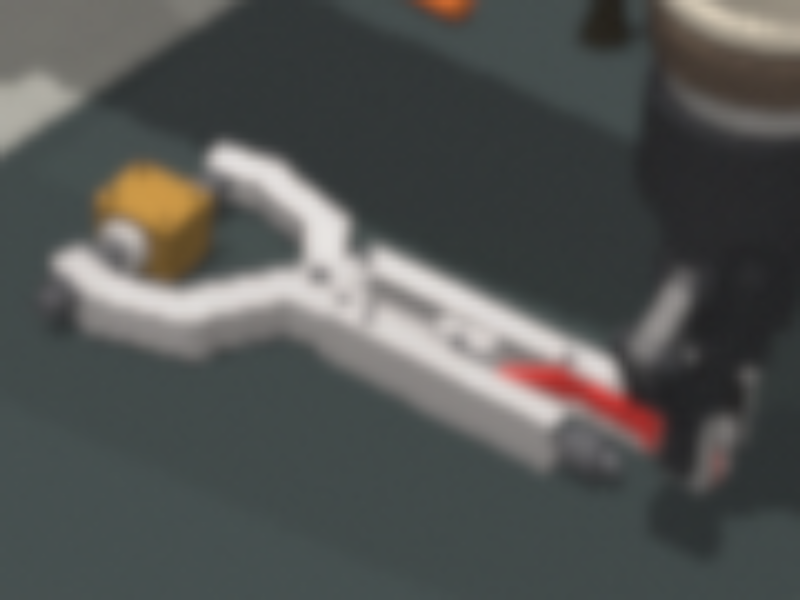

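The pliers still look locked in the view, with the handles parallel and the finger on the lever tail at (690,440). I'll pinch further.

Request:
servo_tool(
  moves=[
    [[0, 0, 0], [0, 0.0005, 0], 19],
    [[0, 0, 0], [0, 0.0005, 0], 18],
  ],
)

```text
time: 24.1
ee_pos: [0.6599, 0.0718, 0.0055]
tcp_rot: [180.0, 0.1, -174.9]
wrist_force: [2.4, 3.5, 5.7]
opening: 0.0157
grasp_force: 4.2
```

Request:
servo_tool(
  moves=[
    [[0, 0, 0], [0, 0.0005, 0], 17],
    [[0, 0, 0], [0, 0.0005, 0], 16],
    [[0, 0, 0], [0, 0.0005, 0], 15],
  ],
)

```text
time: 24.4
ee_pos: [0.6598, 0.0733, 0.0055]
tcp_rot: [180.0, 0.1, -174.9]
wrist_force: [2.7, 4.7, 4.3]
opening: 0.013
grasp_force: 4.4
```

Request:
servo_tool(
  moves=[
    [[0, 0, 0], [0, 0.002, 0], 15],
    [[0, 0, 0], [0, 0.003, 0], 15],
    [[0, 0, 0], [0, 0.004, 0], 15],
  ],
)

```text
time: 24.7
ee_pos: [0.6585, 0.0815, 0.0047]
tcp_rot: [-180.0, 0.0, -174.9]
wrist_force: [4.7, -0.3, 1.6]
opening: 0.013
grasp_force: 7.1
```

Run:
```python
from h import *
im,d=camera("scene"); marks(["handle_back","pliers","handle","fixed_grip","moving_grip","fixed_pad","moving_pad","lever_tip"],"scene",2)
o=get_obs(); print(o["opening"],o["grasp_force"],o["wrist_force"],o["ee_pos"])
```

```text
scene handle_back 0.62 [0.6549 0.0846 0.0127] [330. 203.]
scene pliers 0.83 [0.502  0.0403 0.0018] [272. 188.]
scene handle 0.62 [5.081e-01 5.500e-02 5.000e-04] [277. 187.]
scene fixed_grip 0.68 [0.5725 0.0154 0.0104] [287. 202.]
scene moving_grip 0.84 [0.5783 0.0759 0.0126] [303. 191.]
scene fixed_pad 0.46 [0.4163 0.0301 0.0149] [245. 172.]
scene moving_pad 0.65 [0.4241 0.0651 0.0148] [256. 168.]
scene lever_tip 0.45 [0.6563 0.0771 0.0127] [329. 204.]
0.012940785129754887 7.263731891289353 [ 5.52857781  0.83789236 -0.0473748 ] [0.65853084 0.08153813 0.0049334 ]
```

The grips are now about 60 mm apart, so the pliers have sprung open. Letting go and clearing.

Request:
servo_tool(
  moves=[
    [[0, 0, 0], [0, 0, 0], 20],
    [[0, 0, 0], [0, 0, 0], 28],
    [[0, 0, 0], [0, 0, 0], 34],
    [[0, 0, 0], [0, 0, 0], 40],
    [[0, 0, 0], [0, 0, 0], 40],
  ],
)

```text
time: 25.65
ee_pos: [0.6581, 0.0816, 0.0048]
tcp_rot: [-180.0, -0.0, -174.9]
wrist_force: [-0.0, 0.7, -0.3]
opening: 0.0344
grasp_force: 0.0
```

Request:
servo_tool(
  moves=[
    [[0, 0, 0], [0, 0, -0.005], 40],
    [[0, 0, 0], [0, 0, -0.02], 40],
    [[0, 0, 0], [0, 0, -0.04], 40],
    [[0, 0, 0], [0, 0, -0.04], 40],
    [[0, 0, 0], [0.03, -0.04, 0], 40],
    [[0, 0, 0], [0.03, -0.045, 0], 40],
    [[0, 0, 0], [0.03, -0.045, 0], 40],
    [[0, 0, 0], [0, -0.045, 0], 40],
    [[0, 0, 0], [0, -0.045, 0], 40],
    [[0, 0, 0], [0, -0.03, 0], 40],
    [[0, 0, 0], [0, 0, 0], 40],
  ],
)

```text
time: 26.75
ee_pos: [0.5948, -0.1718, 0.1103]
tcp_rot: [-180.0, 0.0, -175.1]
wrist_force: [0.8, 0.4, 0.5]
opening: 0.0342
grasp_force: 0.0
```

Run:
```python
from h import *
o=get_obs(); print(o["time"],o["ee_pos"],o["wrist_force"])
im,d=camera("scene"); marks(["handle_back","pliers","handle","fixed_grip","moving_grip","fixed_pad","moving_pad"],"scene")
t,d=camera("top"); marks(["handle_back","pliers","handle","fixed_grip","moving_grip","fixed_pad","moving_pad"],"top"); marks(["tower","dish","scraper"],"top")
G=gold((0.42,.035),.05); print("housing",len(G),rect(G),G[:,2].mean(), G[:,2].std())
save("end",np.hstack([cv2.resize(im[135:225,225:345],(400,300)),cv2.resize(t[130:250,155:275],(400,400))[:300*0+400][50:350]]) if 0 else cv2.hconcat([cv2.resize(im[130:230,230:330],(400,400)),cv2.resize(t[140:250,165:275],(400,400))]))
```

```text
26.75 [ 0.59480973 -0.17177617  0.11026981] [0.84352663 0.3844929  0.46719158]
scene handle_back 0.85 [0.6581 0.0941 0.0134] [333. 201.]
scene pliers 0.75 [0.6595 0.0713 0.0106] [329. 207.]
scene fixed_grip 0.66 [0.5715 0.0214 0.0097] [288. 201.]
scene moving_grip 0.94 [0.5787 0.0783 0.0142] [304. 190.]
scene moving_pad 0.57 [0.4266 0.0673 0.0143] [257. 168.]
top handle_back 0.92 [0.6513 0.0928 0.0072] [205. 146.]
top pliers 0.93 [ 0.4962  0.0386 -0.0013] [227. 206.]
top handle 0.65 [0.5125 0.0561 0.0033] [220. 200.]
top fixed_grip 0.79 [0.567  0.0172 0.0121] [235. 177.]
top moving_grip 0.74 [0.5752 0.0766 0.0116] [211. 175.]
top fixed_pad 0.58 [0.4132 0.0259 0.0118] [232. 238.]
top moving_pad 0.87 [0.4249 0.0634 0.0146] [217. 234.]
top tower 0.66 [0.4957 0.3094 0.0006] [120. 209.]
top dish 0.9 [ 0.7001  0.2055 -0.0033] [162. 130.]
top scraper 0.92 [ 0.3196  0.2513 -0.0047] [142. 279.]
housing 164 (array([0.41885614, 0.03988518]), (29.439565658569336, 35.22183609008789), 82.77234649658203) 0.02948930914976554 0.0017721299231120617
```

View pics/end.png

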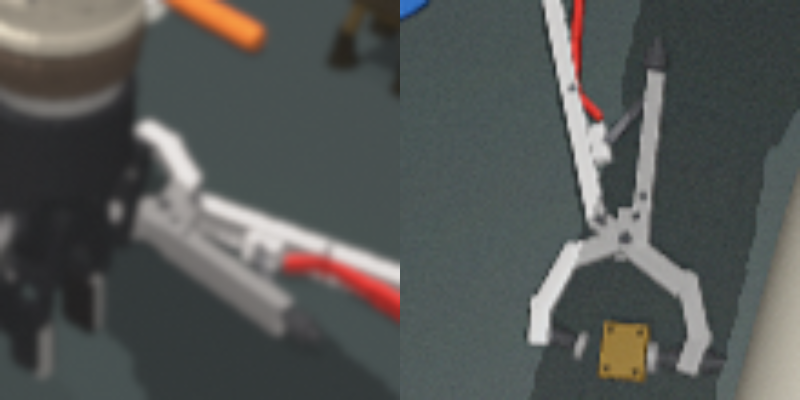

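The end view shows the pliers sprung open with the housing upright between the pads, at (624,350). In the pliers' frame it is at about x 79 mm, y 11 mm. The bearing is flush and the bystanders are in place. Handing in.

```bash
python3 -c "
from workcell import *
print(job_done())"
```

```text
the job is handed in; nothing more can be done
None
```

I pressed the bearing home, let the pliers stay locked for over three seconds, then released them, and left the housing upright between the open jaws. I handed the job in at about 27 s; no verdict was shown.

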